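# Tip a standing carton flat and push it up to the stop rail

## Task

Push the blue carton over with your fingertips, from its labelled side towards the yellow rail, so that it lies flat on the dispatch board with its label facing up; then push it along the board, lying down, until its end sits flush and square against that stop rail. Do not pick up or carry the carton, and leave the red carton and everything else where it stands.

Things in the scene. Friction and masses are not known exactly. Their poses are not given: they have to be found in the camera images.
- blue_carton: The carton to tip: blue, white band round its foot. Rigid, closed, 60 mm (own x) by 130 mm (y) by 125 mm tall (z), 0.28 to 0.56 kg, evenly filled, loose, upright on the board. Origin: centre of its foot; z runs from foot to top. White label with black bars on the 130 x 125 mm face at x = -30 mm, which starts facing away from the rail. Once tipped, own x points down and z to the rail.
- blue_carton_top (a point): Centre of the blue carton's top end (60 x 130 mm face, 125 mm from the foot along own z): the end that must finish flush against the rail.
- red_carton: A carton of the same size as the blue one, standing upright beside it on the board (centres about 200 mm apart; which one is left varies), red with a grey band round its foot. To be left alone. Origin: centre of its foot.
- board: Grey dispatch board fixed to the table, 360 x 380 mm, 18 mm thick, so its upper face is 18 mm above the table. Origin: centre of its underside (at table height). Own x points to the rail and away from the robot, z up. The cartons stand near its edge nearest the robot; once tipped, the blue one has 40 to 110 mm to go to the rail.
- rail (a point): Middle of the foot of the yellow stop rail's inner face, on the board's upper face, at board x = +155 mm, y = 0, z = 18 mm. The inner face is upright and runs the board's whole width along board y; the rail is fixed, rises 45 mm above the board, is 25 mm thick and is faced with slick plastic (friction about 0.12); a carton that meets it askew is squared by a slow push of up to 25 N near the corner of its foot on the side that lags.
- bearing: Loose steel bearing, 42 mm across, 14 mm high, lying on the board some 120 mm beyond the red carton towards the rail. Leave alone. Origin: centre of its underside.
- canister: Loose white canister, 75 x 110 mm, 200 mm tall, on the table to the left of the board. Leave alone. Origin: centre of its underside.
- jar: Loose jar with black cap, 60 mm across, 80 mm high, on the table to the right of the board. Leave alone. Origin: centre of its underside.
- small_box: Loose small blue box without label, 70 x 90 mm, 60 mm high, on the table to the right of the board. Leave alone. Origin: centre of its underside.

How it is judged (in metres and radians):
On the way:
1. the blue carton lies flat on the board, label up, still short of the rail (angle between blue_carton's own x axis and vertical above 3.05 rad and contact force between blue_carton and board above 0.3 N and x of blue_carton_top in the frame of board below 0.145 m), for 0.2 s.
At the end, for the whole second after the job is handed in: The blue carton rests on the board, flat (within 0.09 rad) with its label up, its top end within 5 mm of the rail's inner face and square to it within 0.06 rad, its end centre on the board's width; the red carton still stands upright (angle between blue_carton's own x axis and vertical above 3.05 rad and contact force between blue_carton and board above 0.3 N and x of blue_carton_top in the frame of board above 0.15 m and angle between the z axis of blue_carton and the x axis of board, either way round below 0.06 rad and y of blue_carton_top in the frame of board between -0.17 and 0.17 m and linear speed of blue_carton below 0.01 m/s and angular speed of blue_carton below 0.1 rad/s and angle between red_carton's own z axis and vertical below 0.05 rad); the robot touches nothing.
It fails at once if the blue carton is lifted (its top or its foot comes about 30 mm higher than tipping it over an edge can bring it) (height (world z) of blue_carton_top above 0.1765 m or height (world z) of blue_carton above 0.078 m).
It fails at once if the blue carton, once lying down, is lifted or carried (both ends more than 20 mm above where they lie) (angle between blue_carton's own x axis and vertical above 2.6 rad and height (world z) of each of blue_carton_top, blue_carton above 0.068 m).
It fails at once if the red carton is moved more than 15 mm (distance of red_carton from where it was at the start of the episode above 0.015 m).
It fails at once if the bearing is moved more than 20 mm, or the canister, jar or small box more than 30 mm (distance of bearing from where it was at the start of the episode above 0.02 m or distance of any of canister, jar, small_box from where it was at the start of the episode above 0.03 m).
It also fails if it takes over 58 s, if anything falls off the work surface, if the arm or the gripper's body presses on something with over 40 N, if the wrist force passes 120 N, or if a joint passes its speed limit or range.

## Robot

A 7-joint arm with a two-finger parallel gripper is mounted at the origin on the work surface. World frame = base frame: x ahead of the robot, y to its left, z up, the work surface at z = 0. Lengths are in m, angles in degrees, forces in N, time in s.
With the tool pointing down it reaches from about 0.425 to 0.875 m from the base axis. Payload 4.7 kg.
Tool frame: the origin (TCP) lies between the finger pads; the fingertips stand 25 mm ahead of it and the grasp point (between the pads) lies 6 mm ahead of it (env.tip_reach is the distance from the TCP to the fingertips, in m); z points along the fingers, y is the direction in which the jaws open and shut (so a half turn about z gives the same grasp; the last joint's range is limited). The gripper opens to 87 mm and grips with 3 to 60 N. Pads are 19 mm wide; open, the fingers measure 117 mm over their backs; the gripper's body (75 mm by 190 mm) begins 51 mm behind the grasp point.
Start: joints at [-69.952, 18.392, -4.016, 83.108, 1.295, 78.541, -3.26], TCP at [0.214, 0.614, 0.248] pointing down, gripper open.
Joint ranges: [-163.93, 163.93], [-17.29, 119.83], [-79.2, 71.16], [3.27, 140.29], [-89.18, 269.18], [5.43, 117.66], [-154.24, 154.24]. Speed limits (degrees/s): [147.25, 147.25, 180, 180, 180, 180, 180].

## Interface

Orientations are given as [roll, pitch, yaw] about the fixed x, y, z axes, in that order (R = Rz(yaw) Ry(pitch) Rx(roll)).
In Python, from cell import env, viewer, job gives the robot as it stands.
- The arm moves only by the tool move_arm, never from a script. Its argument "steps" is a list of rows, each a list of 7 numbers: the finger opening in cm, from 0 to 8.7, then the shift along the tool's x, y, z in cm, then the turn, a rotation vector about the tool's x, y, z in rad. In form: [[fingers, tx, ty, tz, wx, wy, wz], ...]. A call has 1 to 5 rows; each row shifts and turns the commanded pose from where the row before left it, along the tool's axes as they then stand; what a row does not reach is not made up. A row lasts 1/12 s, in which the tool goes at most 41.7 mm and 7.16 degrees, less where a joint would pass 70% of its speed; a pose out of reach is approached as far as the arm can. A call is refused whole if a number of a shift passes 4.17 or a number of a turn 0.125, either way. A call with a gripper value outside its range is refused whole. The fingers move at their own pace and stop on an object; "force" is the grip in N (left out, the last holds). Time passes only in rows, so rows that do not move let the fingers close. It gives the time, the measured TCP pose, the force and the opening at its end, in the units of the state.
- env.get_obs(): the state, without advancing time (a new reading comes with each control period).
- viewer.read_camera(name): name is "scene" or "top" or "wrist"; returns a dict with "img" (420x560x3 uint8, red, green, blue), "vfov" (degrees; the focal length in pixels is half the picture's height over the tangent of half this angle, whatever the lens; pixels are square), "cx", "cy" (the principal point, pixels), "extrinsics" (4x4, takes a point from world to camera coordinates); the wrist camera has in their place "mount" (4x4, takes a point from camera to tool coordinates, whose origin is the TCP and whose axes are the flange's). Camera axes: x right, y down, z forward; pixel columns grow to the right and rows downward; lengths in m; the calibration is good to about 2 mm. A picture is of the moment at which its call begins: read the wrist's pose just before it. There is no depth.
- job.sign_off(): hands the job in, once; it reports no verdict.
The state is a dict: "time_s": time; "qpos": joint angles; "joint_velocities": joint speeds; "effort": joint torques, N m; "tool_pos": TCP position; "tool_rot": TCP orientation; "force": force on the tool from outside, world axes, zero at the start; "wrist_torque": the same for the moment, N m; "grip_width": finger opening in m.
Only numpy, scipy, OpenCV 4.12 (cv2) and the standard library are available. Lean on these libraries where they do the work, as an engineer would, in place of code of your own. Each camera call takes 0.05 s, during which the arm holds its last target.

## Working session

There is one attempt and no reset: what is moved stays moved. The work goes in short steps, Python scripts to look and compute and a tool call to move; the robot and the scene stay as the last step left them, time stands still between calls to the robot, and variables do not carry over. Pictures are saved under pics/ and viewed, and the job is handed in when it is done.

Besides the shell and the picture viewer there is one more tool, called after ">>>" as name(argument=value, ...), one argument or row to a line, values as JSON. move_arm: Moves the arm, as the interface text tells. Its arguments: {"type":"object","properties":{"steps":{"type":"array"},"force":{"type":"number"}},"required":["steps"]}

```bash
mkdir -p pics; ls; python3 - <<'E'
from cell import env, viewer, job
import cv2
for n in ["scene","top","wrist"]:
    d=viewer.read_camera(n); cv2.imwrite(f"pics/{n}0.png",d["img"][:,:,::-1])
    print(n,{k:v for k,v in d.items() if k!="img"})
print(env.get_obs(), env.tip_reach)
E
```

```text
pics
scene {'vfov': 57.50666659188318, 'cx': 276.2188935148777, 'cy': 212.63537582229532, 'extrinsics': array([[ 0.2487644 ,  0.96851087,  0.01014747, -0.13580984],
       [ 0.74164272, -0.18373335, -0.64514195, -0.38878638],
       [-0.62296256,  0.16801415, -0.76399535,  1.40990264],
       [ 0.        ,  0.        ,  0.        ,  1.        ]])}
top {'vfov': 57.09001801790227, 'cx': 279.61844934524186, 'cy': 208.45600135774876, 'extrinsics': array([[ 0.00435142, -0.99989997, -0.01345794,  0.00125927],
       [-0.98059909, -0.00162917, -0.19601727,  0.62579619],
       [ 0.19597574,  0.01404979, -0.98050809,  0.93374955],
       [ 0.        ,  0.        ,  0.        ,  1.        ]])}
wrist {'vfov': 71.4391305085549, 'cx': 283.9411875505426, 'cy': 206.18545777157877, 'mount': array([[-7.05185036e-04, -9.69220325e-01, -2.46193958e-01,
         6.81601568e-02],
       [ 9.99999479e-01, -5.01791033e-04, -8.88886966e-04,
        -3.35507884e-04],
       [ 7.37989394e-04, -2.46194457e-01,  9.69220174e-01,
        -1.37868793e-01],
       [ 0.00000000e+00,  0.00000000e+00,  0.00000000e+00,
         1.00000000e+00]])}
{'time_s': 0.15, 'qpos': array([-69.9514484 ,  18.4290394 ,  -4.01390484,  83.15751064,
         1.2966693 ,  78.53990234,  -3.25955529]), 'joint_velocities': array([ 0.04423481, -0.02733239,  0.02301365, -0.16339679,  0.05540528,
        0.05162689,  0.06733572]), 'effort': array([ 2.21387277e-04, -4.91795862e+01, -4.04435461e-01, -3.12879932e+01,
       -6.37832657e-02,  4.03614447e-02,  1.13385486e-04]), 'tool_pos': array([0.2141469 , 0.61332481, 0.24672721]), 'tool_rot': array([-1.79918846e+02,  7.09086688e-03,  1.60760051e+02]), 'force': array([0.46066586, 0.37439283, 0.90489731]), 'wrist_torque': array([-0.01693689, -0.00227174, -0.01106129]), 'grip_width': 0.08717517826838635} 0.025
```

View pics/scene0.png

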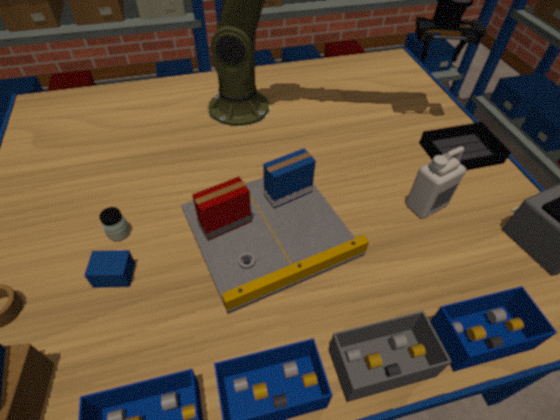

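View pics/top0.png

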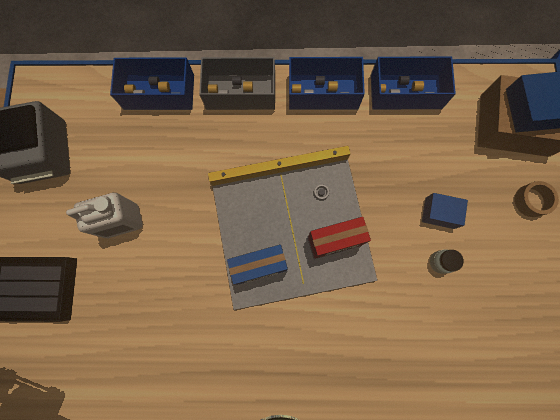

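The scene view shows the rail at the bottom, with blue at (289,175) and red at (222,205). In the top view blue is left at (257,265), red right at (340,237), the bearing at (321,192) and the rail runs from (210,178) to (350,155). I'll enlarge the top view to measure.

```bash
python3 - <<'E'
import cv2
im=cv2.imread("pics/top0.png")
c=im[140:320,190:390]; cv2.imwrite("pics/topc.png",cv2.resize(c,None,fx=4,fy=4,interpolation=cv2.INTER_CUBIC)[:600] if 0 else cv2.resize(c,(660,594),interpolation=cv2.INTER_CUBIC))
im=cv2.imread("pics/scene0.png")
c=im[140:310,170:380]; cv2.imwrite("pics/scenec.png",cv2.resize(c,(735,595),interpolation=cv2.INTER_CUBIC))
E
```

```text
(no output)
```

View pics/topc.png

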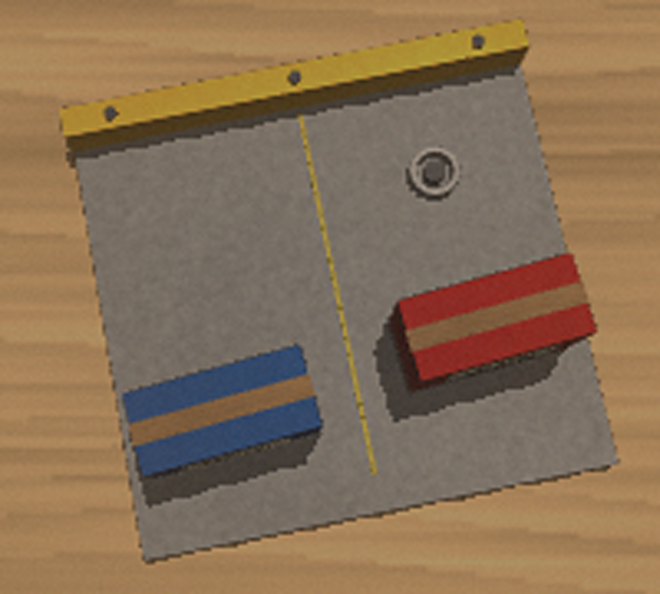

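View pics/scenec.png

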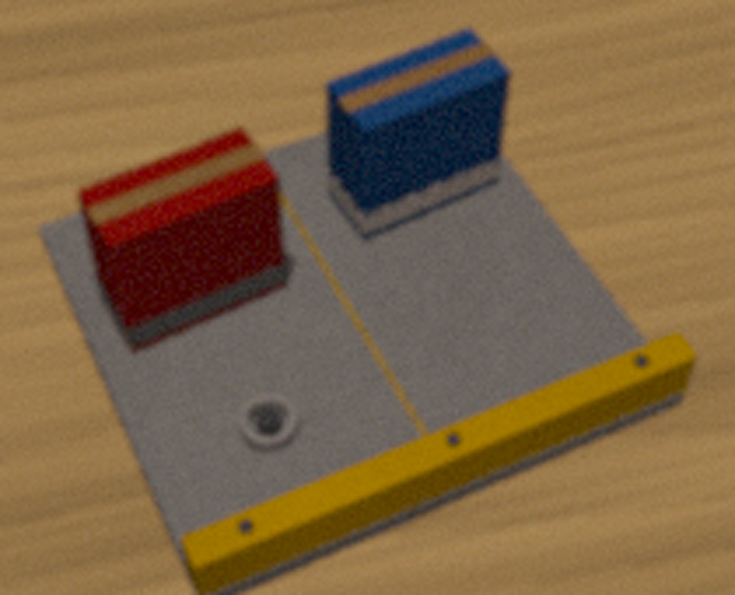

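```bash
cat > h.py <<'E'
import numpy as np, cv2
from cell import env, viewer, job
def K(d):
    f=d["img"].shape[0]/2/np.tan(np.radians(d["vfov"]/2)); return np.array([[f,0,d["cx"]],[0,f,d["cy"]],[0,0,1]])
def unproj(d,uv,z):
    E=d["extrinsics"]; R,t=E[:3,:3],E[:3,3]; C=-R.T@t
    r=(np.linalg.inv(K(d))@np.c_[np.atleast_2d(uv),np.ones(len(np.atleast_2d(uv)))].T).T@R
    return C+r*((z-C[2])/r[:,2])[:,None]
def proj(d,P):
    E=d["extrinsics"]; q=(K(d)@(E[:3,:3]@np.atleast_2d(P).T+E[:3,3:])).T; return q[:,:2]/q[:,2:]
E
python3 - <<'E'
from h import *
np.set_printoptions(precision=4,suppress=True)
d=viewer.read_camera("top"); s=viewer.read_camera("scene")
o=np.array([190,140]);k=3.3
f=lambda p:np.array(p)/k+o
so=np.array([170,140]);sk=3.5
g=lambda p:np.array(p)/sk+so
ang=lambda a:np.degrees(np.arctan2(a[1],a[0]))
def show(n,d,p,z):
    P=unproj(d,p,z)[:,:2]; print(n,P.tolist()); print('  c',P.mean(0),'edges',[ (round(np.linalg.norm(b-a),4),round(ang(b-a),2)) for a,b in zip(P,np.roll(P,-1,0))]); return P
show('blue top',d,f([(124,393),(301,345),(321,430),(145,475)]),.143)
show('red top',d,f([(400,300),(572,254),(595,332),(417,381)]),.143)
show('board',d,f([(78,158),(520,72),(618,462),(147,562)]),.018)
show('rail top in',d,f([(66,136),(528,48)]),.063)
show('rail top out',d,f([(62,108),(522,20)]),.063)
show('midline',d,f([(302,118),(373,473)]),.018)
show('S blue top',s,g([(329,85),(470,30),(508,72),(362,125)]),.143)
show('S red top',s,g([(82,190),(242,130),(277,180),(108,243)]),.143)
show('S blue foot front',s,g([(366,236),(499,180)]),.018)
show('S red foot front',s,g([(134,350),(286,285)]),.018)
show('S rail top outer',s,g([(183,540),(685,335)]),.063)
show('bearing',d,f([(434,172)]),.018)
E
```

```text
blue top [[0.49017157725450383, 0.12163593834863506], [0.524154859322723, -0.002084389071193179], [0.4651202865947103, -0.01617934680531509], [0.4339365048291034, 0.10536619046899783]]
  c [0.4783 0.0522] edges [(np.float64(0.1283), np.float64(-74.64)), (np.float64(0.0607), np.float64(-166.57)), (np.float64(0.1255), np.float64(104.39)), (np.float64(0.0585), np.float64(16.14))]
red top [[0.5562401955279086, -0.07203233221972546], [0.5895324941801394, -0.1946590409563128], [0.5339086375561679, -0.20865854440659962], [0.49921109649395434, -0.0832331125884731]]
  c [ 0.5447 -0.1396] edges [(np.float64(0.1271), np.float64(-74.81)), (np.float64(0.0574), np.float64(-165.87)), (np.float64(0.1301), np.float64(105.46)), (np.float64(0.0581), np.float64(11.11))]
board [[0.6915772362058868, 0.1842287152290167], [0.7659209914484244, -0.1829030087049438], [0.44600534718915313, -0.2500243207587253], [0.36806324790653044, 0.11820514777404431]]
  c [ 0.5679 -0.0326] edges [(np.float64(0.3746), np.float64(-78.55)), (np.float64(0.3269), np.float64(-168.15)), (np.float64(0.3764), np.float64(101.95)), (np
[... 1502 characters left out ...]
874271596148566, 0.12402655854742464]]
  c [0.504  0.0628] edges [(np.float64(0.1269), np.float64(105.16)), (np.float64(0.1269), np.float64(-74.84))]
S red foot front [[0.5880214989090542, -0.19376825368779085], [0.5544599463535111, -0.07105100675175355]]
  c [ 0.5712 -0.1324] edges [(np.float64(0.1272), np.float64(105.3)), (np.float64(0.1272), np.float64(-74.7))]
S rail top outer [[0.7772111797706585, -0.18327333516664118], [0.7036361661840655, 0.18947318404808913]]
  c [0.7404 0.0031] edges [(np.float64(0.3799), np.float64(101.17)), (np.float64(0.3799), np.float64(-78.83))]
bearing [[0.6799748928725897, -0.10975161146123963]]
  c [ 0.68   -0.1098] edges [(np.float64(0.0), np.float64(0.0))]
```

```bash
cat >> h.py <<'E'
from scipy.spatial.transform import Rotation as Ro
np.set_printoptions(precision=4,suppress=True)
def plan(target,yaw,n,g=8.7,start=None):
    o=env.get_obs(); p=np.array(o["tool_pos"]) if start is None else np.array(start[0])
    R=Ro.from_euler('xyz',o["tool_rot"] if start is None else start[1],degrees=True)
    Rt=Ro.from_euler('xyz',[180,0,yaw],degrees=True)
    w=(R.inv()*Rt).as_rotvec()
    step=(np.array(target)-p)/n
    for i in range(n):
        print([g]+[round(float(v),2) for v in R.inv().apply(step)*100]+[round(float(v),3) for v in w/n]); R=R*Ro.from_rotvec(w/n)
E
python3 - <<'E'
from h import *
plan([.426,.037,.25],15.2,25)
E
```

```text
[8.7, -1.56, -1.9, -0.01, -0.0, 0.0, 0.102]
[8.7, -1.74, -1.73, -0.01, -0.0, 0.0, 0.102]
[8.7, -1.91, -1.54, -0.01, -0.0, 0.0, 0.102]
[8.7, -2.06, -1.34, -0.01, -0.0, 0.0, 0.102]
[8.7, -2.18, -1.13, -0.01, -0.0, 0.0, 0.102]
[8.7, -2.29, -0.9, -0.01, -0.0, 0.0, 0.102]
[8.7, -2.37, -0.66, -0.01, -0.0, 0.0, 0.102]
[8.7, -2.42, -0.42, -0.01, -0.0, 0.0, 0.102]
[8.7, -2.45, -0.17, -0.01, -0.0, 0.0, 0.102]
[8.7, -2.46, 0.08, -0.01, -0.0, 0.0, 0.102]
[8.7, -2.43, 0.33, -0.01, -0.0, 0.0, 0.102]
[8.7, -2.39, 0.57, -0.01, -0.0, 0.0, 0.102]
[8.7, -2.32, 0.81, -0.01, -0.0, 0.0, 0.102]
[8.7, -2.22, 1.04, -0.01, -0.0, 0.0, 0.102]
[8.7, -2.11, 1.26, -0.01, -0.0, 0.0, 0.102]
[8.7, -1.97, 1.47, -0.01, -0.0, 0.0, 0.102]
[8.7, -1.81, 1.66, -0.01, -0.0, 0.0, 0.102]
[8.7, -1.63, 1.84, -0.01, -0.0, 0.0, 0.102]
[8.7, -1.44, 1.99, -0.01, -0.0, 0.0, 0.102]
[8.7, -1.23, 2.13, -0.01, -0.0, 0.0, 0.102]
[8.7, -1.0, 2.24, -0.01, -0.0, 0.0, 0.102]
[8.7, -0.77, 2.33, -0.01, -0.0, 0.0, 0.102]
[8.7, -0.53, 2.4, -0.01, -0.0, 0.0, 0.102]
[8.7, -0.29, 2.44, -0.01, -0.0, 0.0, 0.102]
[8.7, -0.04, 2.46, -0.01, -0.0, 0.0, 0.102]
```

>>> move_arm(
  steps=[
    [8.7, -1.6, -1.9, 0, 0, 0, 0.1],
    [8.7, -1.7, -1.7, 0, 0, 0, 0.1],
    [8.7, -1.9, -1.5, 0, 0, 0, 0.1],
    [8.7, -2.1, -1.3, 0, 0, 0, 0.1],
    [8.7, -2.2, -1.1, 0, 0, 0, 0.1],
  ],
)

```text
time_s: 0.67
tool_pos: [0.2584, 0.4983, 0.2474]
tool_rot: [-180.0, 0.0, 131.8]
force: [0.4, -0.5, 0.4]
grip_width: 0.0869
```

>>> move_arm(
  steps=[
    [8.7, -2.3, -0.9, 0, 0, 0, 0.1],
    [8.7, -2.4, -0.7, 0, 0, 0, 0.1],
    [8.7, -2.4, -0.4, 0, 0, 0, 0.1],
    [8.7, -2.5, -0.2, 0, 0, 0, 0.1],
    [8.7, -2.5, 0.1, 0, 0, 0, 0.1],
  ],
)

```text
time_s: 1.08
tool_pos: [0.3023, 0.3822, 0.2476]
tool_rot: [180.0, -0.0, 103.2]
force: [0.9, -0.5, 0.1]
grip_width: 0.0871
```

>>> move_arm(
  steps=[
    [8.7, -2.4, 0.3, 0, 0, 0, 0.1],
    [8.7, -2.4, 0.6, 0, 0, 0, 0.1],
    [8.7, -2.3, 0.8, 0, 0, 0, 0.1],
    [8.7, -2.2, 1.0, 0, 0, 0, 0.1],
    [8.7, -2.1, 1.3, 0, 0, 0, 0.1],
  ],
)

```text
time_s: 1.5
tool_pos: [0.3466, 0.2685, 0.2477]
tool_rot: [180.0, -0.0, 74.5]
force: [-0.4, 0.8, 0.0]
grip_width: 0.0864
```

>>> move_arm(
  steps=[
    [8.7, -2.0, 1.5, 0, 0, 0, 0.1],
    [8.7, -1.8, 1.7, 0, 0, 0, 0.1],
    [8.7, -1.6, 1.8, 0, 0, 0, 0.1],
    [8.7, -1.4, 2.0, 0, 0, 0, 0.1],
    [8.7, -1.2, 2.1, 0, 0, 0, 0.1],
  ],
)

```text
time_s: 1.92
tool_pos: [0.3929, 0.155, 0.2477]
tool_rot: [-180.0, -0.0, 45.9]
force: [0.7, 1.3, 0.6]
grip_width: 0.0871
```

```bash
python3 - <<'E'
from h import *
plan([.424,.037,.248],15.2,5)
E
```

```text
[8.7, -1.26, 2.09, -0.01, -0.0, -0.0, 0.107]
[8.7, -1.03, 2.21, -0.01, -0.0, -0.0, 0.107]
[8.7, -0.79, 2.31, -0.01, -0.0, -0.0, 0.107]
[8.7, -0.54, 2.38, -0.01, -0.0, -0.0, 0.107]
[8.7, -0.28, 2.42, -0.01, -0.0, -0.0, 0.107]
```

>>> move_arm(
  steps=[
    [8.7, -1.3, 2.1, 0, 0, 0, 0.107],
    [8.7, -1.0, 2.2, 0, 0, 0, 0.107],
    [8.7, -0.8, 2.3, 0, 0, 0, 0.107],
    [8.7, -0.5, 2.4, 0, 0, 0, 0.107],
    [8.7, -0.3, 2.4, 0, 0, 0, 0.107],
  ],
)

```text
time_s: 2.33
tool_pos: [0.4244, 0.0372, 0.2477]
tool_rot: [-180.0, -0.0, 15.2]
force: [-0.8, 0.1, -0.1]
grip_width: 0.0873
```

>>> move_arm(
  steps=[
    [8.7, 0, 0, 0, 0, 0, 0],
    [8.7, 0, 0, 0, 0, 0, 0],
  ],
)

```text
time_s: 2.5
tool_pos: [0.4244, 0.0374, 0.2477]
tool_rot: [-180.0, -0.0, 15.4]
force: [0.6, -0.7, 0.8]
grip_width: 0.0868
```

```bash
python3 - <<'E'
from h import *
d=viewer.read_camera("wrist"); t=viewer.read_camera("top")
cv2.imwrite("pics/w1.png",d["img"][:,:,::-1])
cv2.imwrite("pics/t1.png",cv2.resize(t["img"][200:420,180:400,::-1],(600,600),interpolation=cv2.INTER_CUBIC))
E
```

```text
(no output)
```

View pics/w1.png

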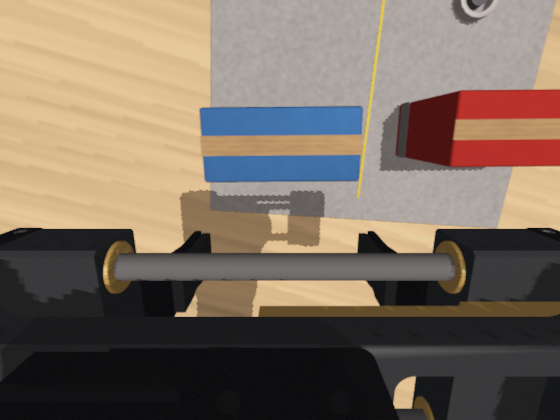

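View pics/t1.png

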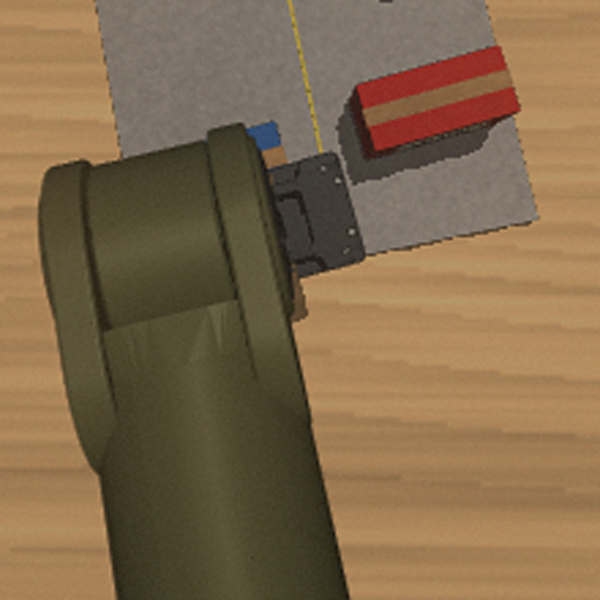

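The wrist view shows blue's top edge-parallel to the jaws, with near corners at (206,182) and (361,181) and far corners at (202,108) and (362,107). The finger tips are at about row 235, behind it.

```bash
cat >> h.py <<'E'
def wcam():
    o=env.get_obs(); d=viewer.read_camera("wrist")
    T=np.eye(4); T[:3,:3]=Ro.from_euler('xyz',o["tool_rot"],degrees=True).as_matrix(); T[:3,3]=o["tool_pos"]
    d["extrinsics"]=np.linalg.inv(T@d["mount"]); return d,T
def rep(T,P): # tool-frame
    return (np.linalg.inv(T)@np.c_[P,np.ones(len(P))].T).T[:,:3]
E
python3 - <<'E'
from h import *
d,T=wcam()
P=unproj(d,[(206,182),(361,181),(202,108),(362,107)],.143); print(P,'\n',rep(T,P))
E
```

```text
[[ 0.4305  0.1094  0.143 ]
 [ 0.4662 -0.0156  0.143 ]
 [ 0.4875  0.1245  0.143 ]
 [ 0.5221  0.0032  0.143 ]] 
 [[ 0.0251 -0.0657  0.1046]
 [ 0.0258  0.0643  0.1045]
 [ 0.0841 -0.0649  0.1046]
 [ 0.0847  0.0613  0.1045]]
```

>>> move_arm(
  steps=[
    [8.7, 0, 0, 2.0, 0, 0, 0],
    [8.7, 0, 0, 2.0, 0, 0, 0],
    [8.7, 0, 0, 2.0, 0, 0, 0],
    [8.7, 0, 0, 2.0, 0, 0, 0],
    [8.7, 0, 0, 1.7, 0, 0, 0],
  ],
)

```text
time_s: 3.07
tool_pos: [0.4236, 0.0397, 0.1493]
tool_rot: [-180.0, 0.0, 15.7]
force: [0.8, -0.4, -0.2]
grip_width: 0.0872
```

>>> move_arm(
  steps=[
    [8.7, 0.4, 0, 0, 0, 0, 0],
    [8.7, 0.4, 0, 0, 0, 0, 0],
    [8.7, 0.3, 0, 0, 0, 0, 0],
    [8.7, 0.2, 0, 0, 0, 0, 0],
    [8.7, 0.2, 0, 0, 0, 0, 0],
  ],
)

```text
time_s: 3.48
tool_pos: [0.4396, 0.043, 0.1517]
tool_rot: [-180.0, -0.1, 15.6]
force: [-2.8, 0.3, 1.9]
grip_width: 0.0872
```

>>> move_arm(
  steps=[
    [8.7, 0.3, 0, 0, 0, 0, 0],
    [8.7, 0.3, 0, 0, 0, 0, 0],
    [8.7, 0.3, 0, 0, 0, 0, 0],
    [8.7, 0.3, 0, 0, 0, 0, 0],
    [8.7, 0.3, 0, 0, 0, 0, 0],
  ],
)

```text
time_s: 3.9
tool_pos: [0.4536, 0.0466, 0.1507]
tool_rot: [-180.0, -0.0, 15.5]
force: [-2.0, -0.8, 2.4]
grip_width: 0.0872
```

```bash
python3 - <<'E'
from h import *
d=viewer.read_camera("wrist"); s=viewer.read_camera("scene")
a=cv2.resize(d["img"],(400,300)); b=cv2.resize(s["img"][120:300,180:420],(400,300),interpolation=cv2.INTER_CUBIC)
cv2.imwrite("pics/c2.png",np.hstack([a,b])[:,:,::-1])
E
```

```text
(no output)
```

View pics/c2.png

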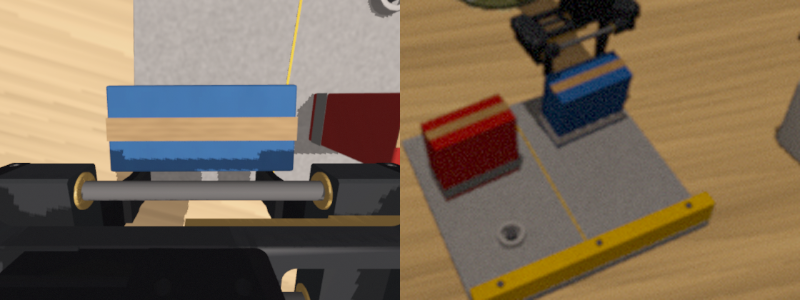

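The carton is in contact across both fingers; the tilt is still small, so I'll keep pushing.

>>> move_arm(
  steps=[
    [8.7, 0.3, 0, 0, 0, 0, 0],
    [8.7, 0.3, 0, 0, 0, 0, 0],
    [8.7, 0.3, 0, 0, 0, 0, 0],
    [8.7, 0.3, 0, 0, 0, 0, 0],
    [8.7, 0.3, 0, 0, 0, 0, 0],
  ],
)

```text
time_s: 4.42
tool_pos: [0.4682, 0.0507, 0.1506]
tool_rot: [180.0, -0.0, 15.5]
force: [-0.9, -0.2, 1.3]
grip_width: 0.0869
```

```bash
python3 - <<'E'
from h import *
d=viewer.read_camera("wrist"); s=viewer.read_camera("scene")
a=cv2.resize(d["img"],(400,300)); b=cv2.resize(s["img"][120:300,180:420],(400,300),interpolation=cv2.INTER_CUBIC)
cv2.imwrite("pics/c3.png",np.hstack([a,b])[:,:,::-1])
E
```

```text
(no output)
```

View pics/c3.png

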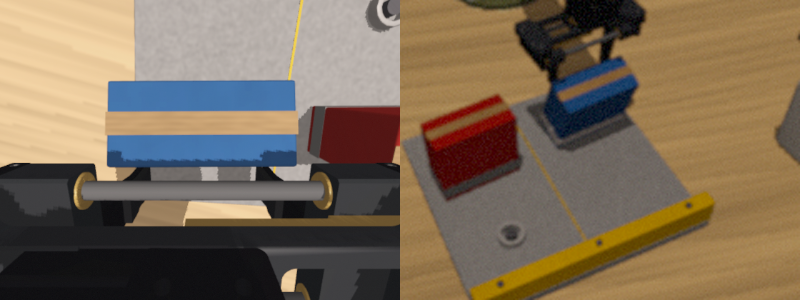

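The carton is leaning towards the rail and the force is falling off.

>>> move_arm(
  steps=[
    [8.7, 0.3, 0, 0, 0, 0, 0],
    [8.7, 0.3, 0, 0, 0, 0, 0],
    [8.7, 0.3, 0, 0, 0, 0, 0],
    [8.7, 0.3, 0, 0, 0, 0, 0],
    [8.7, 0.3, 0, 0, 0, 0, 0],
  ],
)

```text
time_s: 4.93
tool_pos: [0.4826, 0.0547, 0.1506]
tool_rot: [180.0, -0.0, 15.5]
force: [0.3, -0.4, -0.8]
grip_width: 0.0872
```

>>> move_arm(
  steps=[
    [8.7, 0.3, 0, 0, 0, 0, 0],
    [8.7, 0.3, 0, 0, 0, 0, 0],
    [8.7, 0.3, 0, 0, 0, 0, 0],
    [8.7, 0.0, 0, 0, 0, 0, 0],
    [8.7, 0.0, 0, 0, 0, 0, 0],
  ],
)

```text
time_s: 5.35
tool_pos: [0.4909, 0.0569, 0.1505]
tool_rot: [180.0, 0.0, 15.5]
force: [0.4, 0.1, 0.3]
grip_width: 0.0872
```

```bash
python3 - <<'E'
from h import *
d=viewer.read_camera("wrist"); s=viewer.read_camera("scene")
a=cv2.resize(d["img"],(400,300)); b=cv2.resize(s["img"][120:300,180:420],(400,300),interpolation=cv2.INTER_CUBIC)
cv2.imwrite("pics/c4.png",np.hstack([a,b])[:,:,::-1])
E
```

```text
(no output)
```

View pics/c4.png

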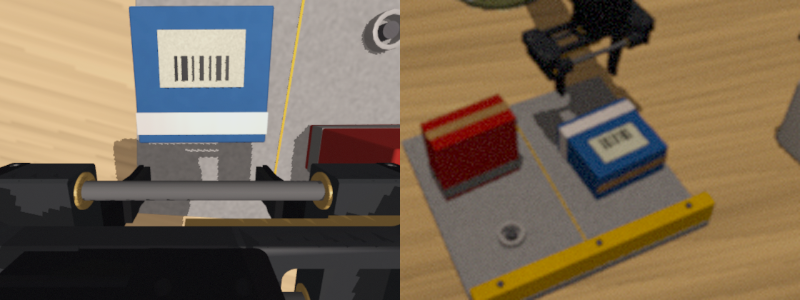

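The carton is down, label up, with the white foot band nearest the fingers. I'll measure it.

```bash
python3 - <<'E'
from h import *
d,T=wcam()
cv2.imwrite("pics/w5.png",d["img"][:,:,::-1])
E
```

```text
(no output)
```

View pics/w5.png

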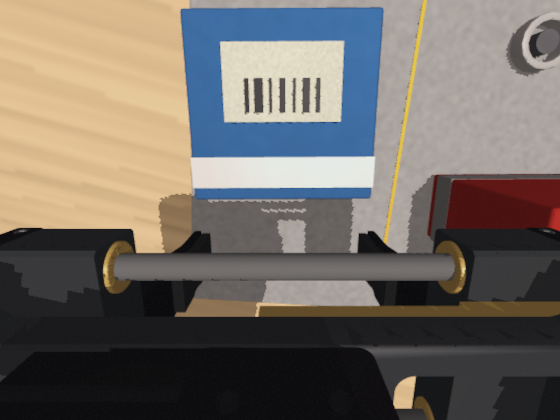

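The corners are at foot (194,198) and (371,197), and at the top end (182,10) and (382,9).

```bash
python3 - <<'E'
from h import *
d,T=wcam()
P=unproj(d,[(194,198),(371,197),(382,9),(182,10)],.078); print(P,'\n',rep(T,P))
e=lambda a,b:(np.linalg.norm(b-a),np.degrees(np.arctan2(*(b-a)[1::-1])))
print(e(P[1],P[0]),e(P[2],P[3]),e(P[0],P[3]),e(P[1],P[2]))
t=(P[2]+P[3])/2; f=(P[0]+P[1])/2; print("foot",f,"top",t)
a=np.radians(11.2);u=np.array([np.cos(a),np.sin(a)]);v=np.array([-u[1],u[0]]);r=np.array([.733,.0015])
print("gap",(r-t[:2])@u,"lat",(t[:2]-r)@v)
E
```

```text
[[0.4907 0.1261 0.078 ]
 [0.5263 0.0004 0.078 ]
 [0.6434 0.035  0.078 ]
 [0.609  0.1571 0.078 ]] 
 [[ 0.0185 -0.0667  0.0725]
 [ 0.0192  0.0639  0.0725]
 [ 0.1413  0.062   0.0725]
 [ 0.1408 -0.0649  0.0725]]
(np.float64(0.13063348872846506), np.float64(105.80207852821762)) (np.float64(0.12686183886044328), np.float64(105.72620947087476)) (np.float64(0.12226948428110006), np.float64(14.66473468184337)) (np.float64(0.1220848168712313), np.float64(16.43323184412551))
foot [0.5085 0.0633 0.078 ] top [0.6262 0.096  0.078 ]
gap 0.08644469399911699 lat 0.11346896838463698
```

>>> move_arm(
  steps=[
    [8.7, -1.2, 0, 0, 0, 0, 0.075],
    [8.7, 0, -0.7, 2.0, 0, 0, 0],
    [8.7, 0, 0, 2.5, 0, 0, 0],
    [8.7, 0, 0, 2.5, 0, 0, 0],
    [8.7, 0, 0, 2.0, 0, 0, 0],
  ],
)

```text
time_s: 5.97
tool_pos: [0.4772, 0.0607, 0.0593]
tool_rot: [-180.0, 0.0, 11.2]
force: [0.2, -0.5, -0.1]
grip_width: 0.0872
```

>>> move_arm(
  steps=[
    [8.7, 0.3, 0, 0, 0, 0, 0],
    [8.7, 0.3, 0, 0, 0, 0, 0],
    [8.7, 0.3, 0, 0, 0, 0, 0],
    [8.7, 0.3, 0, 0, 0, 0, 0],
    [8.7, 0.3, 0, 0, 0, 0, 0],
  ],
)

```text
time_s: 6.38
tool_pos: [0.4934, 0.0639, 0.0619]
tool_rot: [-180.0, -0.1, 11.2]
force: [-3.6, -0.5, 3.5]
grip_width: 0.0871
```

>>> move_arm(
  steps=[
    [8.7, 0.4, 0, 0, 0, 0, 0],
    [8.7, 0.4, 0, 0, 0, 0, 0],
    [8.7, 0.4, 0, 0, 0, 0, 0],
    [8.7, 0.4, 0, 0, 0, 0, 0],
    [8.7, 0.4, 0, 0, 0, 0, 0],
  ],
)

```text
time_s: 6.8
tool_pos: [0.5118, 0.0672, 0.0605]
tool_rot: [180.0, 0.1, 11.2]
force: [-5.5, 0.5, 4.5]
grip_width: 0.0869
```

>>> move_arm(
  steps=[
    [8.7, 0.4, 0, 0, 0, 0, 0],
    [8.7, 0.4, 0, 0, 0, 0, 0],
    [8.7, 0.4, 0, 0, 0, 0, 0],
    [8.7, 0.4, 0, 0, 0, 0, 0],
    [8.7, 0.4, 0, 0, 0, 0, 0],
  ],
)

```text
time_s: 7.22
tool_pos: [0.5315, 0.0705, 0.0605]
tool_rot: [180.0, 0.1, 11.2]
force: [-6.4, -0.8, 4.1]
grip_width: 0.0869
```

```bash
python3 - <<'E'
from h import *
d,T=wcam()
cv2.imwrite("pics/w6.png",d["img"][:,:,::-1])
s=viewer.read_camera("scene")
cv2.imwrite("pics/s6.png",cv2.resize(s["img"][130:310,180:420],(800,600),interpolation=cv2.INTER_CUBIC)[:,:,::-1])
E
```

```text
(no output)
```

View pics/w6.png

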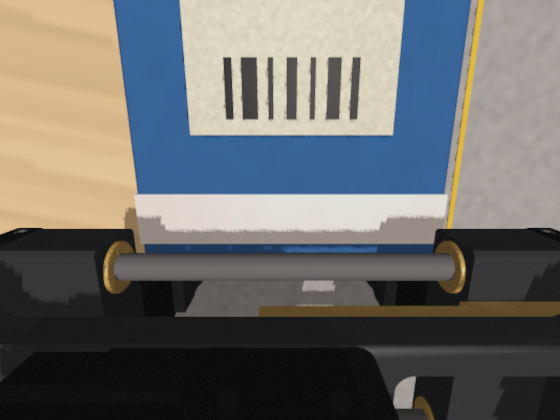

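View pics/s6.png

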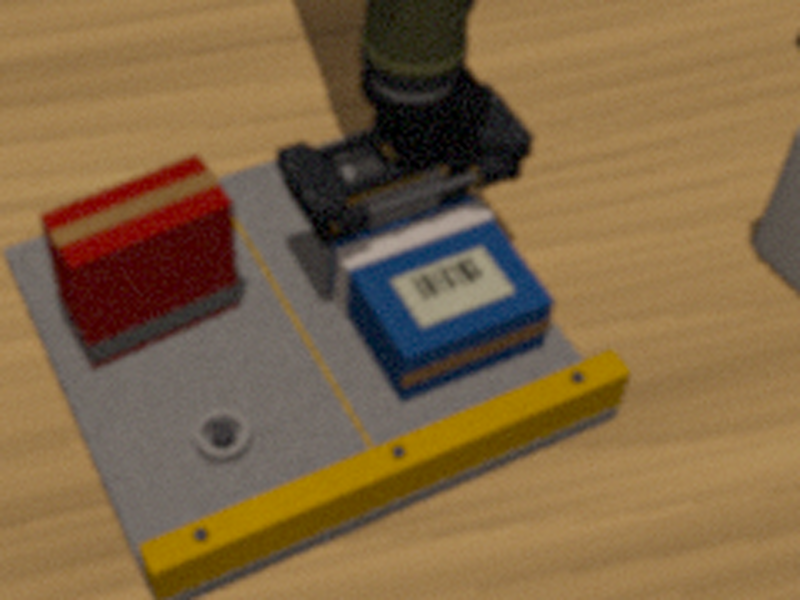

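The carton is square to the gripper and the rail. By the geometry about 50 mm remains.

>>> move_arm(
  steps=[
    [8.7, 0.4, 0, 0, 0, 0, 0],
    [8.7, 0.4, 0, 0, 0, 0, 0],
    [8.7, 0.4, 0, 0, 0, 0, 0],
    [8.7, 0.4, 0, 0, 0, 0, 0],
    [8.7, 0.4, 0, 0, 0, 0, 0],
  ],
)

```text
time_s: 7.73
tool_pos: [0.5517, 0.075, 0.0604]
tool_rot: [180.0, 0.0, 11.2]
force: [-4.3, -0.2, 1.0]
grip_width: 0.087
```

>>> move_arm(
  steps=[
    [8.7, 0.4, 0, 0, 0, 0, 0],
    [8.7, 0.4, 0, 0, 0, 0, 0],
    [8.7, 0.4, 0, 0, 0, 0, 0],
    [8.7, 0.4, 0, 0, 0, 0, 0],
    [8.7, 0.2, 0, 0, 0, 0, 0],
  ],
)

```text
time_s: 8.15
tool_pos: [0.5698, 0.079, 0.0605]
tool_rot: [180.0, -0.0, 11.2]
force: [-2.8, -0.3, 0.7]
grip_width: 0.0875
```

>>> move_arm(
  steps=[
    [8.7, 0.2, 0, 0, 0, 0, 0],
    [8.7, 0.2, 0, 0, 0, 0, 0],
    [8.7, 0.2, 0, 0, 0, 0, 0],
  ],
)

```text
time_s: 8.4
tool_pos: [0.5751, 0.0799, 0.0605]
tool_rot: [-180.0, -0.0, 11.2]
force: [-2.0, -0.7, -1.4]
grip_width: 0.0867
```

Now slowly, watching the force.

>>> move_arm(
  steps=[
    [8.7, 0.1, 0, 0, 0, 0, 0],
    [8.7, 0.1, 0, 0, 0, 0, 0],
    [8.7, 0.1, 0, 0, 0, 0, 0],
  ],
)

```text
time_s: 8.65
tool_pos: [0.578, 0.0805, 0.0606]
tool_rot: [-180.0, -0.0, 11.2]
force: [-2.5, 0.1, -1.5]
grip_width: 0.0868
```

>>> move_arm(
  steps=[
    [8.7, 0.1, 0, 0, 0, 0, 0],
    [8.7, 0.1, 0, 0, 0, 0, 0],
  ],
)

```text
time_s: 8.82
tool_pos: [0.5798, 0.0808, 0.0606]
tool_rot: [-180.0, 0.0, 11.2]
force: [-5.8, -0.7, 2.7]
grip_width: 0.0871
```

>>> move_arm(
  steps=[
    [8.7, 0.1, 0, 0, 0, 0, 0],
    [8.7, 0.1, 0, 0, 0, 0, 0],
  ],
)

```text
time_s: 8.98
tool_pos: [0.5797, 0.0808, 0.0605]
tool_rot: [-180.0, 0.3, 11.2]
force: [-11.0, -2.2, 7.3]
grip_width: 0.0873
```

>>> move_arm(
  steps=[
    [8.7, 0.1, 0, 0, 0, 0, 0],
    [8.7, 0, 0, 0, 0, 0, 0],
  ],
)

```text
time_s: 9.15
tool_pos: [0.5797, 0.0808, 0.0605]
tool_rot: [-179.9, 0.4, 11.2]
force: [-13.2, -2.3, 8.6]
grip_width: 0.0871
```

```bash
python3 - <<'E'
from h import *
d,T=wcam()
cv2.imwrite("pics/w7.png",d["img"][:,:,::-1])
s=viewer.read_camera("scene")
cv2.imwrite("pics/s7.png",cv2.resize(s["img"][150:300,220:420],(800,600),interpolation=cv2.INTER_CUBIC)[:,:,::-1])
E
```

```text
(no output)
```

View pics/s7.png

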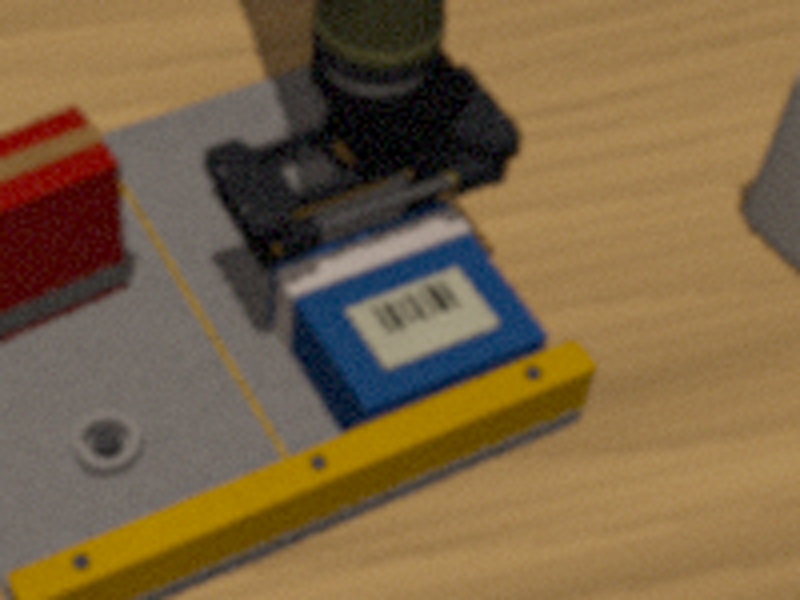

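The carton sits flush to the rail, with no visible gap. I'll back off straight, rise, and check from above.

>>> move_arm(
  steps=[
    [8.7, -0.3, 0, 0, 0, 0, 0],
    [8.7, -0.6, 0, 0, 0, 0, 0],
    [8.7, -1.5, 0, 0, 0, 0, 0],
    [8.7, -1.5, 0, 0, 0, 0, 0],
    [8.7, 0, 0, -3.0, 0, 0, 0],
  ],
)

```text
time_s: 9.67
tool_pos: [0.5386, 0.0727, 0.0859]
tool_rot: [180.0, 0.6, 11.2]
force: [-0.6, 0.8, -0.3]
grip_width: 0.0867
```

>>> move_arm(
  steps=[
    [8.7, 0, 0, -4.0, 0, 0, 0],
    [8.7, 0, 0, -4.0, 0, 0, 0],
    [8.7, -1.0, 0, -4.0, 0, 0, 0],
    [8.7, -2, 0, -4.0, 0, 0, 0],
    [8.7, -2, 0, -4.0, 0, 0, 0],
  ],
)

```text
time_s: 10.08
tool_pos: [0.4986, 0.0644, 0.2878]
tool_rot: [-180.0, -0.2, 11.2]
force: [0.6, 0.9, 0.3]
grip_width: 0.0868
```

>>> move_arm(
  steps=[
    [8.7, -1, 0, -4.0, 0, 0, 0],
    [8.7, 0, 0, 0, 0, 0, 0],
    [8.7, 0, 0, 0, 0, 0, 0],
  ],
)

```text
time_s: 10.33
tool_pos: [0.49, 0.0628, 0.3289]
tool_rot: [-179.9, -0.5, 11.2]
force: [-0.6, -0.6, -0.7]
grip_width: 0.0868
```

```bash
python3 - <<'E'
from h import *
d,T=wcam()
cv2.imwrite("pics/w8.png",d["img"][:,:,::-1])
s=viewer.read_camera("scene");t=viewer.read_camera("top")
cv2.imwrite("pics/s8.png",cv2.resize(s["img"][150:300,220:420],(800,600),interpolation=cv2.INTER_CUBIC)[:,:,::-1])
cv2.imwrite("pics/t8.png",cv2.resize(t["img"][140:290,190:390],(800,600),interpolation=cv2.INTER_CUBIC)[:,:,::-1])
E
```

```text
(no output)
```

View pics/w8.png

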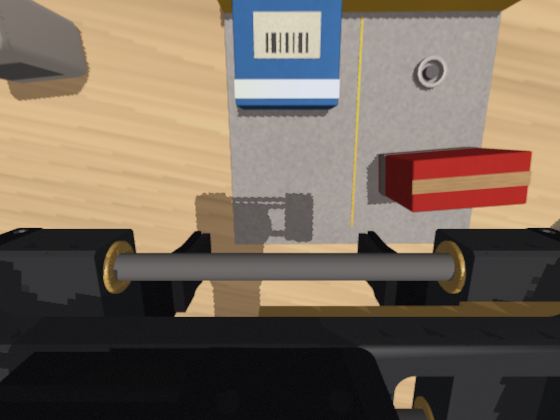

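View pics/t8.png

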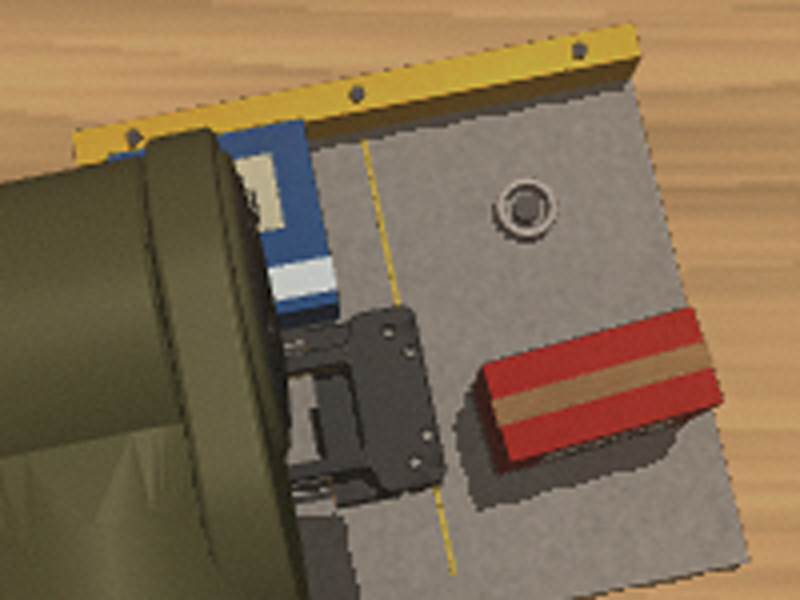

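View pics/s8.png

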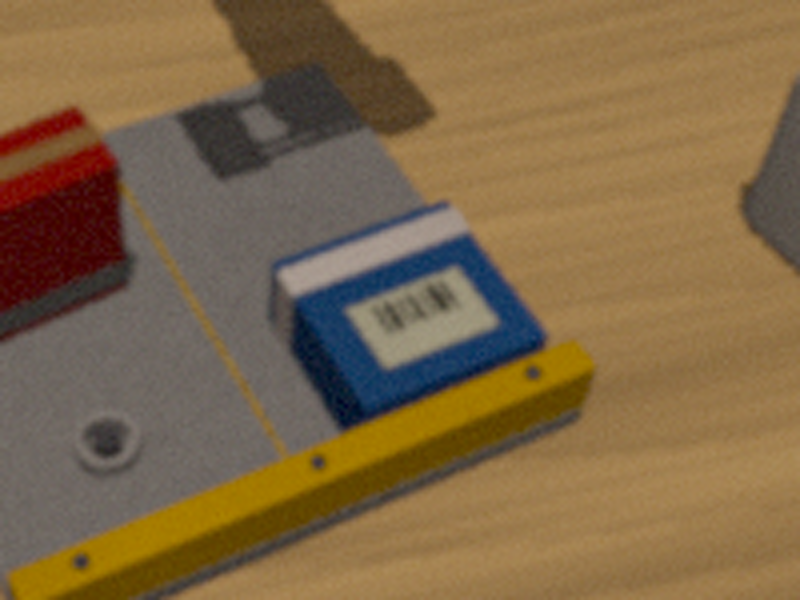

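The carton stayed put. I'll move the wrist camera over the joint to measure the gap.

>>> move_arm(
  steps=[
    [8.7, 2.5, 0, 0, 0, 0, 0],
    [8.7, 2.5, 0, 0, 0, 0, 0],
    [8.7, 2.5, 0, 0, 0, 0, 0],
    [8.7, 2.5, 0, 0, 0, 0, 0],
  ],
)

```text
time_s: 10.82
tool_pos: [0.5873, 0.0825, 0.3231]
tool_rot: [180.0, 0.1, 11.2]
force: [-0.3, -1.1, -0.1]
grip_width: 0.087
```

>>> move_arm(
  steps=[
    [8.7, 0, 0, 0, 0, 0, 0],
    [8.7, 0, 0, 0, 0, 0, 0],
    [8.7, 0, 0, 0, 0, 0, 0],
    [8.7, 0, 0, 0, 0, 0, 0],
  ],
)

```text
time_s: 11.15
tool_pos: [0.5857, 0.0817, 0.3246]
tool_rot: [-180.0, 0.1, 11.2]
force: [-1.1, 0.1, 0.3]
grip_width: 0.0868
```

```bash
python3 - <<'E'
from h import *
d,T=wcam(); np.savez("w9",**{k:d[k] for k in ("img","vfov","cx","cy","extrinsics")},T=T)
cv2.imwrite("pics/w9.png",cv2.resize(d["img"][20:230,150:430],(800,600),interpolation=cv2.INTER_CUBIC)[:,:,::-1])
E
```

```text
(no output)
```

View pics/w9.png

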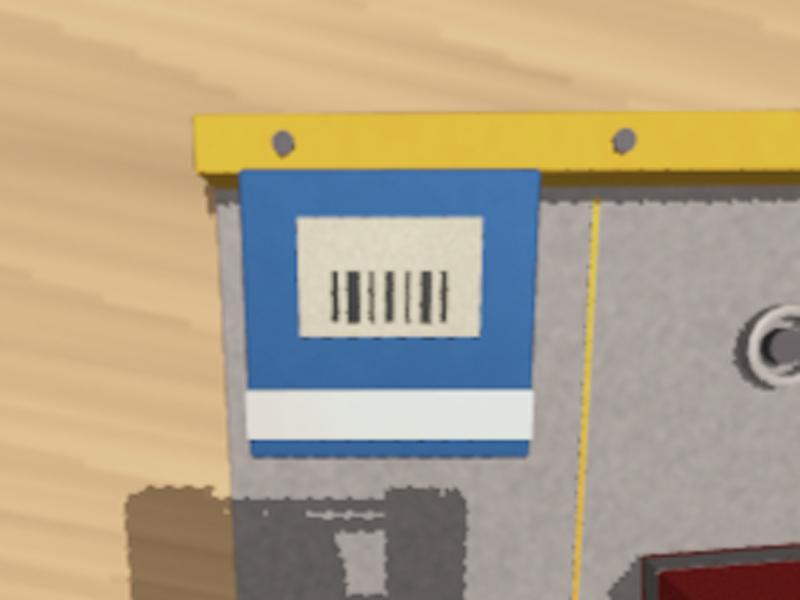

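```bash
python3 - <<'E'
from h import *
z=np.load("w9.npz"); d={k:z[k] for k in z.files}
f=lambda p:np.array(p)/(800/280)+np.array([150,20])
R=rep(d["T"],unproj(d,f([(195,175),(799,168.5)]),.063)); C=rep(d["T"],unproj(d,f([(240,170.5),(540,171)]),.078)); F=rep(d["T"],unproj(d,f([(250,458),(529,457)]),.078))
print(R,C,F,sep="\n")
m=np.polyfit(R[:,1],R[:,0],1); print("gap mm",1000*(np.polyval(m,C[:,1])-C[:,0]))
for n,q in (("rail",R),("top",C),("foot",F)): print(n,np.degrees(np.polyfit(q[:,1],q[:,0],1)[0]))
o=env.get_obs();print(o["force"])
E
```

```text
[[ 0.128  -0.0837  0.2615]
 [ 0.1305  0.185   0.2615]]
[[ 0.1275 -0.0612  0.2465]
 [ 0.1272  0.0673  0.2465]]
[[ 0.0032 -0.0619  0.2466]
 [ 0.0036  0.0679  0.2466]]
gap mm [0.7579 2.2416]
rail 0.5339098057440682
top -0.12803905310774896
foot 0.16554451041678783
[-0.6753 -0.9544 -0.1082]
```

```bash
python3 - <<'E'
from cell import env, viewer, job
print(job.sign_off())
E
```

```text
the job is handed in; nothing more can be done
None
```

I tipped the blue carton over with the open fingertips high on its labelled side. It landed flat with its label up, about 86 mm short of the rail. I then pushed it along the board with both fingers on its foot end, and handed the job in at about 11.3 s.

- **Contact with the rail:** the carton stopped against it, and I let the push build to about 13 N to seat it.
- **Final camera check, with the arm clear:** the gap to the rail measured 0.8–2.2 mm and the angle to it about 0.4–0.7° (limits 5 mm and 3.4°). The calibration is only good to about 2 mm, so the gap is no finer than that. The tool position at the stop had suggested about 0.5 mm.
- **Other objects:** the red carton was still upright, and it and the bearing looked unmoved in the last pictures. I did not re-measure their positions. I checked the canister, jar and small box even less, though the arm never felt contact with anything but the blue carton.

No check failed, and the sign-off gave no verdict.

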